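Release the ratchet clamp and lay the glued-up blank on its bearers

TASK

The glue has set, so take the three-strip blank out of the ratchet clamp. Throw the pawl right over by its finger pin so that it stays back on its stop, then draw the toothed bar back by its knob as far as it goes while the blank stays where it is. Then lift the blank out and lay it flat and squarely across the middle of the two dark bearers, without dropping it; leave the clamp open and do not disturb the other tools.

Things in the scene. Friction and masses are not known exactly. Their poses are not given: they have to be found in the camera images.
- clamp: ratchet glue-up clamp, fixed: plywood board 200 (x) x 330 (y) x 18 mm high, origin under its middle; y runs along the clamp from the fence (-y) to the knob (+y). Steel guide of the bar: x -35 to 35, y 2 to 66 mm; its two ears beside the pawl's pivot reach 72 mm above the bench.
- fence (a point): middle of the fence's working face (clamp y = -130 mm), on the board's top. The fence is two fixed hardwood stops, each 46 (x) x 20 (y) mm, 52 mm high above the bench, with an open gap of 90 mm between them (clamp x -45 to 45 mm) where a finger can go down behind the blank.
- pawl_pivot (a point): point on the pawl's hinge axis (parallel to the clamp's x), at clamp y = 44 mm, 51 mm above the bench
- pawl (a joint): angle (rad) of the pawl, a 9 mm steel plate hinged between the guide's ears: 0 = nose down in the bar's teeth, pointing to the fence, bar locked; grows as the nose is lifted and swung over towards the knob. Upright at 1.46; past that it falls by its weight (90 g, light hinge) on to its stop at 1.82 and stays; let go before that it falls back.
- pawl_pin (a point): middle of the pawl's finger pin: round, 12 mm diameter, sticking out of the pawl along the clamp's -x, parallel to the hinge axis, 36.2 mm from it; free from clamp x = -18 to -50 mm (15 mm thick over the last 6 mm). Pawl down, it is 55 mm above the bench, nothing but the low board and guide foot beneath it. It turns with the pawl, so it has to turn between the fingers.
- bar (a joint): travel (m) of the toothed bar and its jaw along the clamp's +y: 0 = clamped, 0.060 = fully back, jaw plate against the guide. About 2 N of friction; it stays where it is left. With the pawl down it comes back only about 1 mm.
- knob (a point): middle of the upright turned wooden knob on the bar's free end, 75 mm above the bench; the knob stands from 40 to 98 mm above the bench, 18 mm diameter at its foot, 25 mm here, 28 mm near the top. Moves with the bar, which is 16 mm wide, tops of its teeth 45 mm above the bench.
- blank: the glued-up blank: three wooden strips side by side, 180 (x) x 48 (y) x 30 mm high, about 0.19 kg, loose; origin at the centre of its underside. It starts on the clamp's board (underside 18 mm above the bench), its axes as the clamp's, between fence and jaw; off the middle line by up to 20 mm along its length.
- jaw_lip (a point): middle of the front edge of the jaw's lip, 53 mm above the bench; moves with the bar. The jaw is a wooden caul 120 mm wide (x), 57 mm high above the bench; its lip reaches 8 mm over the blank's top edge when clamped and stands about 52 mm clear of it when the bar is fully back.
- bearer_near: the one of the two dark wooden bearers nearer to the robot: 45 (x) x 140 (y) x 30 mm high, fixed, origin at the centre of its underside, its y axis along its length
- bearer_far: the other bearer, of the same size, parallel to the first, 110 mm along its x (65 mm of free space between them)
- bearers_mid (a point): the point midway between the two bearers, level with their tops (30 mm above the bench); axes as bearer_near
- tape_measure: tape measure, 38 x 74 x 65 mm, standing to the left; bystander
- driver: screwdriver with orange handle, 220 x 26 x 27 mm, lying on the bench in front of the bearers, near the edge; bystander
Not all that is in view belongs to the job. What is shaped like the bearer_near but purple is not meant.

How it is judged:
By the outcome, as a careful person would: the job done as asked, in the order asked, and still so for the second after the job is handed in, with the robot touching nothing.
It also fails if it takes over 61 s, if anything falls off the work surface, if the arm or the gripper's body presses on something with over 40 N, if the wrist force passes 120 N, or if a joint passes its speed limit or range.

ROBOT

A 7-joint arm with a two-finger parallel gripper is mounted at the origin on a cart in front of the work surface, level with it; the furniture and walls round the work are solid. World frame = base frame: x ahead of the robot, y to its left, z up, the work surface at z = 0. Lengths are in m, angles in rad, forces in N, time in s.
With the tool pointing down it reaches from about 0.425 to 0.95 m from the base axis. Payload 4.7 kg.
Tool frame: the origin (TCP) lies on the centre line of the jaws, within the pads' length; the fingertips stand robot.nose_length ahead of it and the grasp point (between the pads) lies 8 mm behind it (robot.nose_length is the distance from the TCP to the fingertips, in m); z points along the fingers, y is the line along which they close (so a half turn about z gives the same grasp; the last joint's range is limited). The gripper opens to 85 mm and grips with 20 to 120 N. Pads are 22 mm wide; open, the fingers measure 114 mm over their backs; the gripper's body (76 mm by 85 mm) begins 54 mm behind the grasp point. The pads swing forward as they close: fully open they stand 13 mm farther back than shut.
Start: joints at [-1.178, 0.469, -0.049, 1.532, 0.024, 1.141, -0.082], TCP at [0.276, 0.616, 0.242] pointing down, gripper open.
Joint ranges: [-2.59, 2.59], [-0.33, 1.99], [-1.39, 1.29], [0.1, 2.45], [-1.04, 4.18], [0.21, 1.99], [-2.66, 2.66]. Speed limits (rad/s): [2.57, 2.57, 3.14, 3.14, 3.14, 3.14, 3.14].

INTERFACE

Orientations are given as [roll, pitch, yaw] about the fixed x, y, z axes, in that order (R = Rz(yaw) Ry(pitch) Rx(roll)).
In Python, from plant import robot gives the robot as it stands. Calls block until the motion is done:
- robot.goto(position, orientation): joint-space move of the TCP to a pose.
- robot.move_straight(position, vel=0.15, attitude=None, contact_N=None): straight line of the TCP; attitude=None keeps the orientation; vel is the mean speed in m/s. With contact_N (N) it stops when the force on the tool has changed by that much, and returns True; else False.
- robot.move_joints(angles): joint-space move.
- robot.grip(opening, strength=None): opening from 0.0 (shut) to 1.0 (fully open); strength is the grip in N (None keeps the last); returns when the fingers have stopped.
- robot.sleep(seconds).
- robot.inverse_kinematics(position, orientation): joint angles nearest the present ones, or None.
- robot.sense(): the state.
- robot.grab_frame(name): name is "scene" or "top"; returns a dict with "image" (420x560x3 uint8, red, green, blue), "range_z" (420x560 float32, m along the optical axis (not along the pixel's ray), 0 where there is no reading), "fx", "fy", "cx", "cy" (pixels), "dist_coeffs" ([k1, k2, p1, p2, k3] as OpenCV has them; the pictures are not rectified), "R" (3x3) and "t" (3): a world point X has camera coordinates R X + t. Camera axes: x right, y down, z forward; pixel columns grow to the right and rows downward; lengths in m; the calibration is good to about 2 mm. A picture is of the moment at which its call begins.
A pose or a line that the arm cannot do raises robot.IKError and nothing moves.
- robot.close_job(): hands the job in; it is judged then, once.
The state is a dict: "t": time; "joint_pos": joint angles; "joint_velocities": joint speeds; "effort": joint torques, N m; "tcp_pos": TCP position; "tcp_rot": TCP orientation; "wrist_force": force on the tool from outside, world axes, zero at the start; "torque": the same for the moment, N m; "opening": opening from 0.0 (shut) to 1.0 (fully open); "gripper_force": force on a finger pad.
Only numpy, scipy, OpenCV 4.12 (cv2) and the standard library are available. Lean on these libraries where they do the work, as an engineer would, in place of code of your own. Each camera call takes 0.05 s, during which the arm holds its last target. There are 200 camera calls.

## Working session

There is one attempt and no reset: what is moved stays moved. The work goes in short steps, each a Python script; the robot and the scene stay as the last script left them, time stands still between calls to the robot, and variables do not carry over. Pictures are saved under pics/ and viewed, at most 10 in all, crops included, and the job is handed in when it is done.

```bash
mkdir -p pics; ls
python3 - <<'E'
from plant import robot
import cv2,numpy as np
for n in("scene","top"):
    f=robot.grab_frame(n); cv2.imwrite(f"pics/{n}0.png",f["image"][:,:,::-1]); np.savez(f"{n}0.npz",**f)
    print(n,f["fx"],f["dist_coeffs"],-np.array(f["R"]).T@f["t"],(f["range_z"]>0).mean())
    print(np.round(f["R"],3))
s=robot.sense();print(robot.nose_length,s["t"],s["tcp_rot"],s["opening"])
E
```

```text
pics
scene 512.2829713213289 [-0.01668124  0.          0.          0.          0.        ] [-0.25599111 -0.54017513  1.01976351] 0.9911267006802721
[[ 0.629 -0.778  0.015]
 [-0.557 -0.464 -0.689]
 [ 0.543  0.425 -0.725]]
top 499.4288974699385 [-0.09379306  0.          0.          0.          0.        ] [ 0.30058806 -0.00467346  1.60915285] 0.9959863945578231
[[ 0.028 -1.    -0.013]
 [-0.992 -0.026 -0.12 ]
 [ 0.12   0.016 -0.993]]
0.011 0.1 [-3.13982933e+00  6.09664993e-05  2.71975431e+00] 0.9982997449314447
```

View pics/scene0.png

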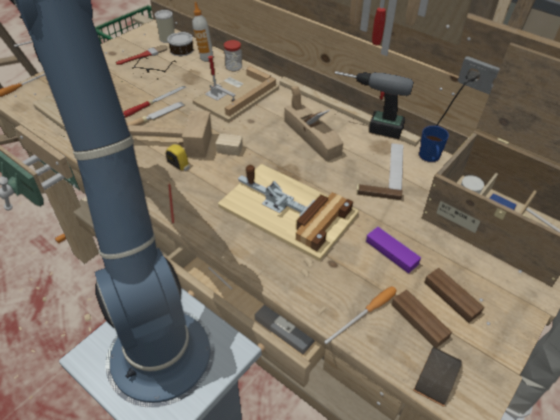

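View pics/top0.png

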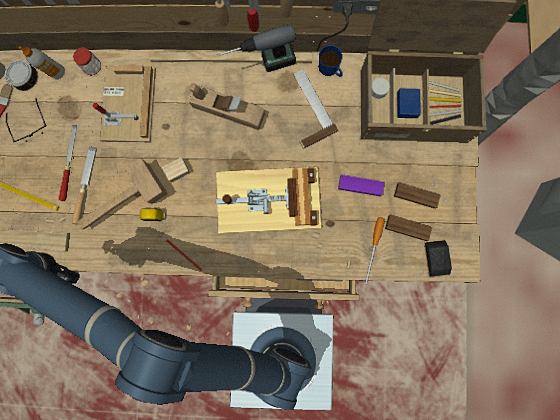

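The top view shows the clamp at about (268,200), its knob at (226,199) and the fence to the right. The bearers are at (416,195) and (408,228), and the purple decoy is at (361,185). Next I'll measure these.

```bash
cat > h.py <<'E'
import numpy as np,cv2
def rays(f,uv):
    K=np.array([[f["fx"],0,f["cx"]],[0,f["fy"],f["cy"]],[0,0,1.]],float)
    p=cv2.undistortPoints(np.float64(uv).reshape(-1,1,2),K,np.float64(f["dist_coeffs"]))[:,0]
    R=np.array(f["R"]); return np.c_[p,np.ones(len(p))]@R, -R.T@np.array(f["t"])
def onplane(f,uv,z):
    d,c=rays(f,uv); return c+d*((z-c[2])/d[:,2])[:,None]
def cloud(f):
    v,u=np.mgrid[0:420,0:560]; d,c=rays(f,np.c_[u.ravel(),v.ravel()])
    return (c+d*f["range_z"].ravel()[:,None]).reshape(420,560,3)
def proj(f,X):
    K=np.array([[f["fx"],0,f["cx"]],[0,f["fy"],f["cy"]],[0,0,1.]],float)
    return cv2.projectPoints(np.float64(X).reshape(-1,1,3),cv2.Rodrigues(np.array(f["R"]))[0],np.float64(f["t"]),K,np.float64(f["dist_coeffs"]))[0][:,0]
E
python3 - <<'E'
from h import *
F={n:dict(np.load(n+"0.npz")) for n in("top","scene")}
im=F["top"]["image"]
a=cv2.resize(im[160:240,210:330],None,fx=6,fy=6,interpolation=cv2.INTER_CUBIC)[:,:,::-1]; cv2.imwrite("pics/c1.png",a)
s=F["scene"]["image"][160:255,215:365]; cv2.imwrite("pics/c2.png",cv2.resize(s,None,fx=5,fy=5,interpolation=cv2.INTER_CUBIC)[:,:,::-1])
for n,f in F.items():
    P=cloud(f)
    hsv=cv2.cvtColor(f["image"],cv2.COLOR_RGB2HSV)
    # by height: bench level bias, then components of raised things
    x,y,z=P[...,0],P[...,1],P[...,2]
    roi=(x>.3)&(x<.75)&(y>-.6)&(y<.3)
    print(n,"bench z",np.median(z[roi&(abs(z)<.01)]))
    m=(roi&(z>.009)).astype(np.uint8)
    N,L,st,ce=cv2.connectedComponentsWithStats(m)
    for i in range(1,N):
        if st[i,4]<60: continue
        k=L==i; zt=np.percentile(z[k],85); q=k&(z>zt-.006) if zt<.04 else k&(abs(z-.018)<.005)
        r=cv2.minAreaRect(np.float32(P[q][:,:2])*1000)
        print(st[i],"col",f["image"][k].mean(0).round(),"ztop",zt.round(4),"rect mm",np.round(r[0],1),np.round(r[1],1),round(r[2],2))
E
```

```text
top bench z 0.00047836059175210277
[ 361  117  125   25 2038] col [77. 66. 50.] ztop 0.1593 rect mm [ 719.9 -418.7] [357.4  27.8] 86.14
[300 128  38  20 292] col [94. 74. 52.] ztop 0.0242 rect mm [ 724.9 -100.6] [ 27.6 124.4] 27.68
[ 216  166  105   68 6321] col [195. 174. 120.] ztop 0.0504 rect mm [511.3  57.1] [203.  330.1] 4.46
[338 174  46  22 668] col [112.  54. 153.] ztop 0.0341 rect mm [ 477.2 -127.6] [127.6 411.1] 37.92
[394 182  47  26 674] col [96. 71. 48.] ztop 0.0343 rect mm [ 458.4 -234.6] [114.8 545.8] 22.59
[385 215  47  26 679] col [95. 70. 48.] ztop 0.0338 rect mm [ 396.4 -229.7] [ 99. 479.] 11.37
[373 217  11  33 217] col [164. 100.  35.] ztop 0.0272 rect mm [ 418.4 -298.9] [22.9 87.7] 81.8
[424 241  28  29 642] col [43. 44. 43.] ztop 0.0428 rect mm [ 358.6 -466.3] [52.  98.3] 58.44
scene bench z 0.000316790700609193
[319 143  11  18 103] col [105.  92.  76.] ztop 0.0515 rect mm [745.  105.3] [ 8.5 29.8] 0.14
[ 218  165  140   95 6921] col [170. 153. 122.] ztop 0.0504 rect mm [508.1  56.5] [206.  332.8] 3.98
[ 421  169  139  116 7018] col [87. 77. 63.] ztop 0.1473 rect mm [ 720.1 -420.5] [ 10.4 357.6] 0.53
[356 184  46  15 377] col [91. 74. 58.] ztop 0.0218 rect mm [ 722.3 -101.3] [ 32.5 125.4] 27.28
[ 365  227   56   46 1061] col [109.  60. 141.] ztop 0.0316 rect mm [ 562.1 -240.7] [143.5  51.2] 81.17
[ 424  268   61   54 1292] col [100.  78.  60.] ztop 0.0324 rect mm [ 536.3 -423.4] [140.8  51.2] 76.72
[ 344  287  118  107 2925] col [104.  85.  68.] ztop 0.04 rect mm [ 387.3 -441.6] [242.9  92. ] 44.92
```

View pics/c1.png

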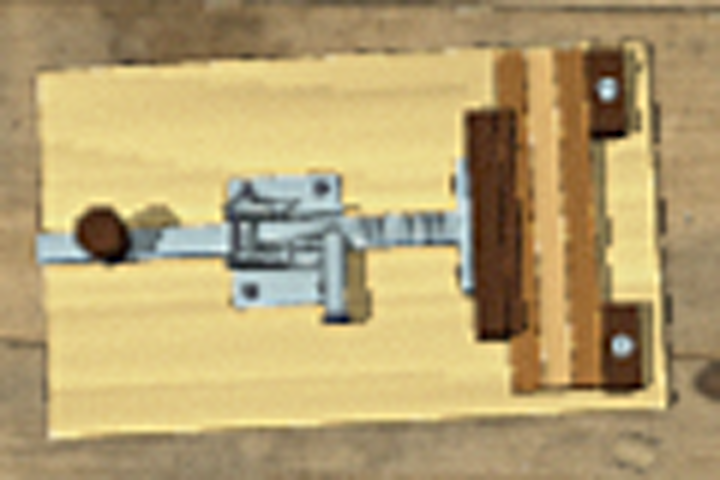

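View pics/c2.png

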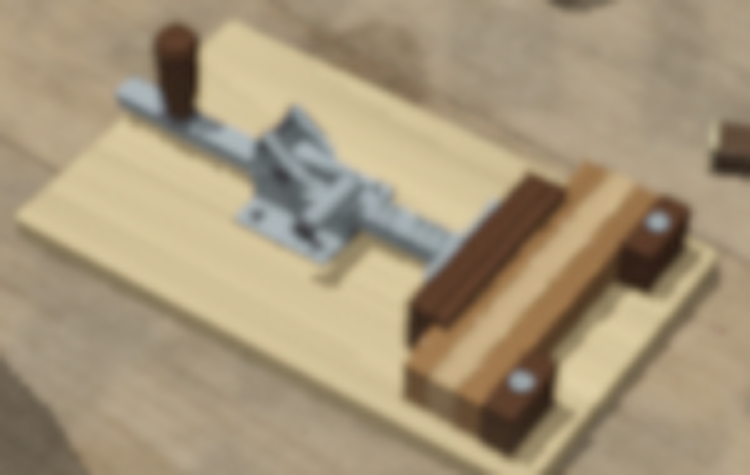

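The crops show the pin pointing toward the robot at top crop (337,275), that is pixel (266,206). The knob is at (227,199), and the blank sits against the two stops. Next come precise poses for the clamp, blank, knob, pin and bearers.

Run:
```python
from h import *
from plant import robot
F={n:dict(np.load(n+"0.npz")) for n in("top","scene")}
def rect(P):
    r=cv2.minAreaRect(np.float32(P[:,:2])*1000); (w,h),a=r[1],r[2]
    if w>h: a-=90   # long axis = y
    return np.array([*r[0],(a+90)%180-90,min(w,h),max(w,h)]).round(2)
def big(m):
    m=cv2.morphologyEx(m.astype(np.uint8),cv2.MORPH_OPEN,np.ones((2,2)))
    N,L,st,_=cv2.connectedComponentsWithStats(m); return L==1+st[1:,4].argmax()
for n,f in F.items():
    P=cloud(f); x,y,z=np.moveaxis(P,2,0)
    def planerect(m,zz):
        v,u=np.nonzero(big(m)); return rect(onplane(f,np.c_[u,v],zz))
    hsv=cv2.cvtColor(f["image"],cv2.COLOR_RGB2HSV).astype(int)
    print(n,"board",planerect((abs(x-.51)<.2)&(abs(y-.057)<.25)&(z>.0135),.018))
    for lab,c in (("near",(.43,-.41)),("far",(.536,-.423))):
        box=(abs(x-c[0])<.06)&(abs(y-c[1])<.09)&(z>.0255)&(hsv[...,2]<150)
        # split near/far by line
        print(lab,planerect(box,.03),box.sum(), "depthrect",rect(P[big(box)]))
    # clamp frame
    a=np.deg2rad(4.2);c=np.array([.5097,.0568]);R=np.array([[np.cos(a),-np.sin(a)],[np.sin(a),np.cos(a)]])
    Q=(P[...,:2]-c)@R*1000; zz=z*1000
    b=(Q[...,1]>-135)&(Q[...,1]<-88)&(zz>44)&(zz<51)&(hsv[...,2]>110)
    q=Q[b];print("blank x/y",np.percentile(q,[1,50,99],axis=0).round(1).tolist())
    k=(Q[...,1]>90)&(Q[...,1]<190)&(abs(Q[...,0])<40)&(zz>60); print("knob",Q[k].mean(0).round(1),np.ptp(Q[k],axis=0).round(1),zz[k].max().round(1), "top:",np.median(Q[k&(zz>93)],axis=0).round(1))
    p=(Q[...,0]>-60)&(Q[...,0]<-23)&(Q[...,1]>-15)&(Q[...,1]<30)&(zz>48)&(zz<70); print("pin",Q[p].mean(0).round(1),Q[p].min(0).round(1),Q[p].max(0).round(1),zz[p].max().round(1),p.sum())
    j=(abs(Q[...,0])<70)&(zz>53)&(Q[...,1]>-120)&(Q[...,1]<-40); print("jaw y",np.percentile(Q[j][:,1],[2,98]).round(1),"x",np.percentile(Q[j][:,0],[2,98]).round(1))
    e=(abs(Q[...,0])<36)&(Q[...,1]>30)&(Q[...,1]<60)&(zz>62);print("ears x",np.percentile(Q[e][:,0],[2,98]).round(1),zz[e].max().round(1))
    st=(Q[...,1]<-128)&(Q[...,1]>-155)&(zz>47)&(abs(Q[...,0])<105)&(hsv[...,2]<150);print("stops",rect(np.c_[Q[st],Q[st][:,:1]]/1000))
```

```text
top board [507.26  54.5    4.4  200.16 331.72]
near [ 427.19 -398.99  -15.53   45.93  140.29] 626 depthrect [ 394.94 -235.45   10.92   97.85  488.94]
far [ 532.78 -427.5   -15.44   47.49  140.22] 564 depthrect [ 459.03 -240.54   22.65  110.74  557.39]
blank x/y [[-85.3, -129.9], [1.5, -110.1], [91.4, -89.4]]
knob [ -1.  125.3] [25.  25.9] 103.8 top: [ -0.2 125.2]
pin [-37.    7.3] [-49.2   2. ] [-23.2  15.2] 67.0 34
jaw y [-114.3  -61.8] x [-57.6  58.8]
ears x [-15.3  15.8] 76.1
stops [   1.95 -139.3   -89.6    20.43  182.06]
scene board [510.75  63.23   6.37 224.55 359.84]
near [ 427.23 -397.4   -13.97   47.82  139.64] 1136 depthrect [ 104.27 -430.69  -84.14  144.31  739.1 ]
far [ 533.71 -426.64  -14.36   49.77  140.14] 1004 depthrect [ 158.55 -445.93  -86.98  144.57  837.86]
blank x/y [[-89.2, -130.9], [-6.7, -109.8], [88.6, -88.8]]
knob [ -6.7 121.7] [26.4 23.8] 101.8 top: [ -3.7 124.4]
pin [-40.2   6.7] [-52.6  -0. ] [-23.3  14.3] 63.4 50
jaw y [-90.1 -63.9] x [-59.5  54.9]
ears x [-18.7  13.3] 73.3
stops [  -0.98 -139.48   89.81   23.21  184.66]
```

```bash
cat > g.py <<'E'
from h import *
from plant import robot
YAW=np.deg2rad(4.25); C=np.array([.5098,.0572])
def W(x,y,z): # clamp mm, grasp-point height -> world TCP (8 mm ahead of grasp point)
    c,s=np.cos(YAW),np.sin(YAW); return [C[0]+(c*x-s*y)/1e3, C[1]+(s*x+c*y)/1e3, z/1e3-.008]
def st(tag=""):
    s=robot.sense(); print(tag,"t%.1f"%s["t"],np.round(s["tcp_pos"],4),"F",np.round(s["wrist_force"],1),"op%.3f"%s["opening"],"gf",np.round(s["gripper_force"],1)); return s
def pic(n,view,box=None,k=1):
    f=robot.grab_frame(view); im=f["image"]; np.savez(f"{n}.npz",**f)
    if box: u,v,u2,v2=box; im=cv2.resize(im[v:v2,u:u2],None,fx=k,fy=k,interpolation=cv2.INTER_CUBIC)
    cv2.imwrite(f"pics/{n}.png",im[:,:,::-1])
E
python3 - <<'E'
from g import *
for dy in (0,np.pi,-np.pi):
    o=[np.pi,0,YAW+dy]
    for nm,p in (("pin",W(-33,8,55)),("knob",W(-2,125,75)),("blank",W(1.5,-106,40)),("bear",[.48,-.413,.05])):
        q=robot.inverse_kinematics(p,o); print(dy,nm,None if q is None else np.round(q,2))
E
```

```text
0 pin [-0.64  0.48  0.53  2.18 -0.44  0.58 -1.28]
0 knob [-0.82  0.5   0.51  2.05 -0.39  0.68 -1.56]
0 blank [-0.4   0.56  0.53  2.09 -0.49  0.61 -1.02]
0 bear [-0.05  0.93  1.1   1.83 -0.98  1.04 -0.03]
3.141592653589793 pin [-0.28  0.44  0.07  2.16 -0.06  0.55  1.48]
3.141592653589793 knob [-0.44  0.46  0.01  2.03 -0.01  0.65  1.23]
3.141592653589793 blank [-0.12  0.51  0.16  2.08 -0.15  0.56  1.8 ]
3.141592653589793 bear [ 0.95  0.66 -0.43  1.77  0.36  0.79  1.98]
-3.141592653589793 pin [-0.28  0.44  0.07  2.16 -0.06  0.55  1.48]
-3.141592653589793 knob [-0.44  0.46  0.01  2.03 -0.01  0.65  1.23]
-3.141592653589793 blank [-0.12  0.51  0.16  2.08 -0.15  0.56  1.8 ]
-3.141592653589793 bear [ 0.95  0.66 -0.43  1.77  0.36  0.79  1.98]
```

Run:
```python
from g import *
o=[np.pi,0,YAW+np.pi]
robot.goto(W(-33,7.6,190),o); robot.grip(.45,20); st("above")
robot.move_straight(W(-33,7.6,55),vel=.15); st("down")
robot.grip(0,25); st("gripped")
pic("p1","scene",(215,120,365,255),5)
```

```text
above t2.8 [0.4763 0.0624 0.182 ] F [ 0.4  0.8 -0.5] op0.450 gf 0.0
down t3.8 [0.4769 0.0624 0.0476] F [-0.7 -0.  -1. ] op0.448 gf 0.0
gripped t4.2 [0.4769 0.0625 0.0477] F [-0.6 -0.7  4.8] op0.124 gf 25.2
```

View pics/p1.png

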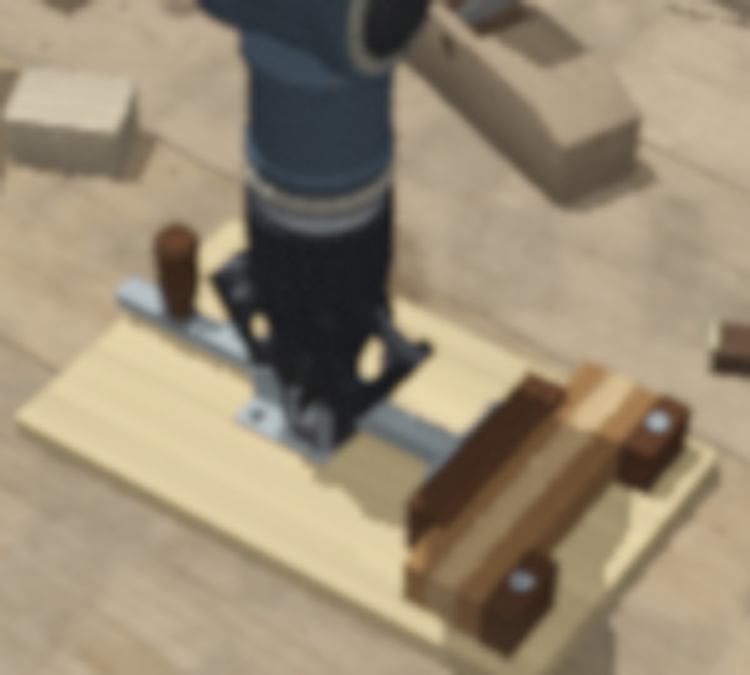

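The view shows the fingers closed on the pin at crop (320,430). The opening is about 11 mm, which fits the 12 mm pin. Now I'll swing it along its arc.

Run:
```python
from g import *
ph0=np.arctan2(4,36)
for th in np.linspace(0,1.76,9)[1:]:
    a=ph0+th
    robot.move_straight(W(-33,7.6+36*1-36.2*np.cos(a),51+36.2*np.sin(a)),vel=.06)
    s=st("%.2f"%th)
    if np.linalg.norm(s["wrist_force"])>45: print("high"); break
else:
    robot.grip(.5,25); robot.sleep(.3); st("open")
    robot.move_straight(W(-33,55,150),vel=.2); st("up")
    pic("p2","scene",(215,120,365,255),5)
```

```text
0.22 t4.5 [0.4767 0.0638 0.055 ] F [ 2.8 -0.5 -2.2] op0.127 gf 24.6
0.44 t4.8 [0.4765 0.0664 0.0623] F [ 2.6 -4.6  0.7] op0.133 gf 24.6
0.66 t5.0 [0.4761 0.0699 0.0687] F [ 2.  -7.9  2.6] op0.128 gf 24.6
0.88 t5.3 [0.4758 0.0741 0.0741] F [  1.  -12.    7.7] op0.129 gf 24.7
1.10 t5.6 [0.4754 0.0789 0.0785] F [ -1.6 -17.5  17.6] op0.132 gf 25.3
1.32 t5.9 [0.4746 0.0896 0.0813] F [ -4.3 -11.1  24.8] op0.125 gf 26.8
1.54 t6.2 [0.4739 0.1007 0.0808] F [-1.2 -3.8 16. ] op0.127 gf 26.9
1.76 t6.5 [0.4733 0.1088 0.0785] F [-1.8 -2.4  8.7] op0.128 gf 26.7
open t7.2 [0.4728 0.1089 0.0775] F [ 0.  -0.2  0.7] op0.499 gf 0.0
up t7.7 [0.4728 0.1097 0.1423] F [-0.4 -0.6 -0.6] op0.504 gf 0.0
```

View pics/p2.png

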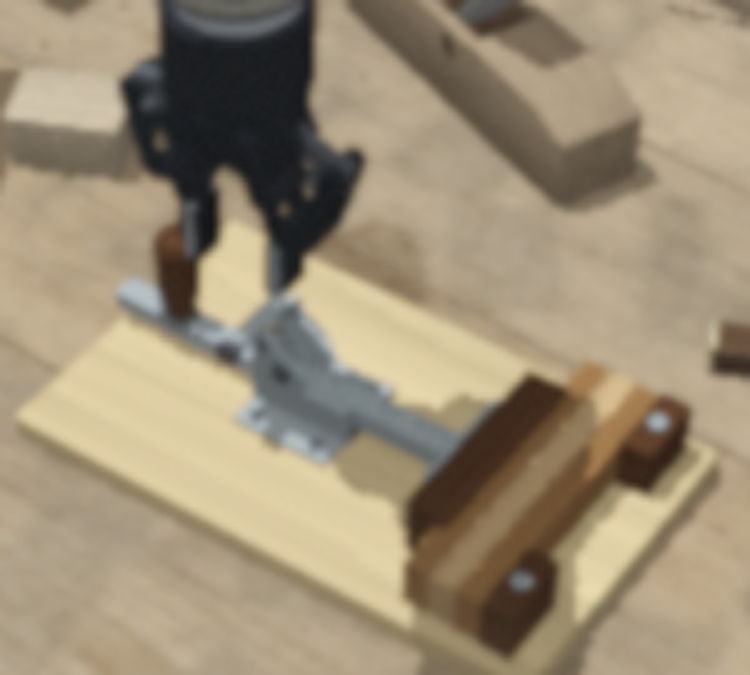

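The pin has left its old place near crop (330,430), and the guide now stands open. Before pulling, I'll check the depth for the pin at its stop.

Run:
```python
from g import *
o=[np.pi,0,YAW+np.pi]
robot.goto(W(-2,125,200),o)
for n in("top","scene"):
    f=robot.grab_frame(n);P=cloud(f);c,s=np.cos(YAW),np.sin(YAW)
    Q=(P[...,:2]-C)@np.array([[c,-s],[s,c]])*1000;z=P[...,2]*1000
    for lo,hi in((45,68),(74,100)):
        m=(Q[...,0]>-52)&(Q[...,0]<-22)&(Q[...,1]>-15)&(Q[...,1]<85)&(z>lo)&(z<hi)
        print(n,lo,m.sum(),Q[m].mean(0).round(1) if m.any() else "",z[m].mean() if m.any() else "")
```

```text
top 45 0  
top 74 35 [-37.1  56.3] 89.2815094132682
scene 45 0  
scene 74 53 [-38.8  54.4] 88.58115327140223
```

The pin rests at its stop (y≈56, z≈85 mm). Now the knob.

Run:
```python
from g import *
robot.grip(.6,30)
robot.move_straight(W(-2,125,75),vel=.15); st("down")
robot.grip(0,40); s=st("grip")
p=np.array(s["tcp_pos"]); u=np.array([-np.sin(YAW),np.cos(YAW),0])
h=robot.move_straight(p+u*.057,vel=.06); st("57")
h=robot.move_straight(p+u*.068,vel=.03,contact_N=14); s=st(str(h)); print("travel",(np.array(s["tcp_pos"])-p)@u)
```

```text
down t9.5 [0.4992 0.1819 0.0677] F [-0.3 -0.1  0.2] op0.600 gf 0.0
grip t9.8 [0.4992 0.1821 0.0681] F [-1.1  0.   5.9] op0.296 gf 39.2
57 t10.9 [0.4947 0.2403 0.0681] F [-1.3  2.   3.8] op0.290 gf 39.1
True t11.3 [0.4945 0.2424 0.0681] F [-0.8 -1.7  5.3] op0.290 gf 39.9
travel 0.060481240835382824
```

Run:
```python
from g import *
robot.grip(.6,30); robot.move_straight(W(-4,185,190),vel=.25); robot.grip(1.0)
o=[np.pi,0,YAW+np.pi]
robot.goto(W(1,-20,260),o); st()
pic("p3","scene",(205,120,365,255),5)
f=dict(np.load("p3.npz"));c,s=np.cos(YAW),np.sin(YAW)
for n in("top","scene"):
    f=robot.grab_frame(n);P=cloud(f);Q=(P[...,:2]-C)@np.array([[c,-s],[s,c]])*1000;z=P[...,2]*1000
    for nm,m in (("jaw",(abs(Q[...,0])<55)&(abs(z-57)<4)&(Q[...,1]>-95)&(Q[...,1]<15)),("blank",(abs(z-48)<4)&(abs(Q[...,0])<115)&(Q[...,1]>-129)&(Q[...,1]<-70)),("pin",(Q[...,0]>-52)&(Q[...,0]<-22)&(Q[...,1]>20)&(Q[...,1]<85)&(z>74)&(z<100))):
        if m.any(): print(n,nm,m.sum(),np.percentile(Q[m],[1,99],axis=0).round(1).tolist())
```

```text
t13.6 [0.512  0.0391 0.2516] F [-0.8  2.1  0.2] op1.001 gf 0.0
top jaw 8 [[-43.3, -93.6], [26.2, -82.5]]
top blank 550 [[-85.2, -128.6], [91.1, -82.6]]
top pin 22 [[-49.5, 55.6], [-23.9, 62.8]]
scene jaw 275 [[-54.1, -31.1], [54.2, -2.0]]
scene blank 871 [[-88.8, -128.3], [88.9, -82.7]]
scene pin 47 [[-51.8, 48.5], [-23.3, 62.6]]
```

View pics/p3.png

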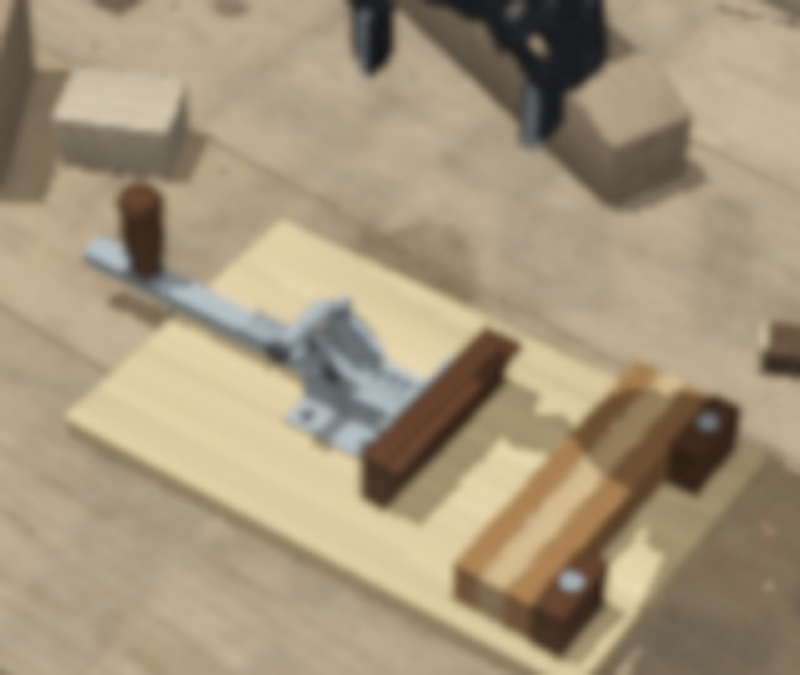

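The bar is fully back, with the jaw at crop (440,410). The blank is still against the stops at (590,480), and the pawl stays over. Next I'll grasp and lift the blank.

Run:
```python
from g import *
o=[np.pi,0,YAW+np.pi]
robot.goto(W(1.5,-106,150),o); st()
print(robot.move_straight(W(1.5,-106,38),vel=.1,contact_N=12)); st("down")
robot.grip(0,60); robot.sleep(.2); st("grip")
robot.move_straight(W(1.5,-106,60),vel=.05); st("lift")
robot.move_straight(W(1.5,-106,200),vel=.15); robot.sleep(.2); s=st("up")
pic("p4","scene",(205,60,445,240),3)
```

```text
t14.3 [ 0.5199 -0.0471  0.1424] F [0.5 0.7 1.2] op1.003 gf 0.0
False
down t15.6 [ 0.5197 -0.0485  0.0306] F [-0.1 -0.6  0.1] op0.993 gf 0.0
grip t16.2 [ 0.5196 -0.0485  0.0306] F [-0.5  0.2  6. ] op0.553 gf 62.9
lift t16.8 [ 0.5192 -0.0483  0.0522] F [-1.3 -0.4 -1.4] op0.551 gf 62.2
up t18.1 [ 0.5187 -0.0484  0.1911] F [ 0.3 -0.7 -0.3] op0.550 gf 62.1
```

View pics/p4.png

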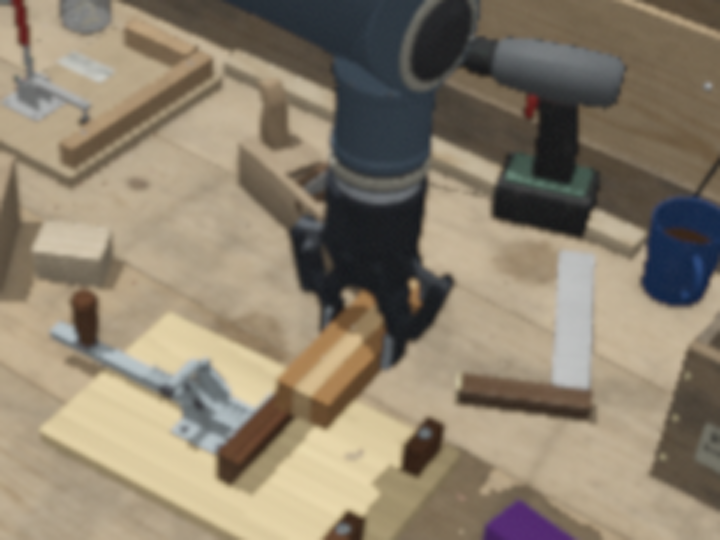

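The blank is held level with the clamp open below. Now I'll carry it to the bearers.

Run:
```python
from g import *
b=np.deg2rad(-15.1); M=np.array([.4802,-.4127])
o=[np.pi,0,b+np.pi]
robot.goto([*M,.19],o); robot.sleep(.2); st("above")
robot.move_straight([*M,.052],vel=.1); st("near")
h=robot.move_straight([*M,.038],vel=.02,contact_N=5); s=st(str(h))
pic("p5","scene",(330,180,530,340),4)
```

```text
above t19.7 [ 0.4812 -0.4112  0.19  ] F [ 0.6 -0.3 -1.3] op0.547 gf 62.2
near t21.3 [ 0.4806 -0.4131  0.0528] F [-0.1  0.7 -1.7] op0.551 gf 62.2
True t21.8 [ 0.4803 -0.4127  0.0427] F [-0.5  1.2  3.7] op0.554 gf 62.8
```

View pics/p5.png

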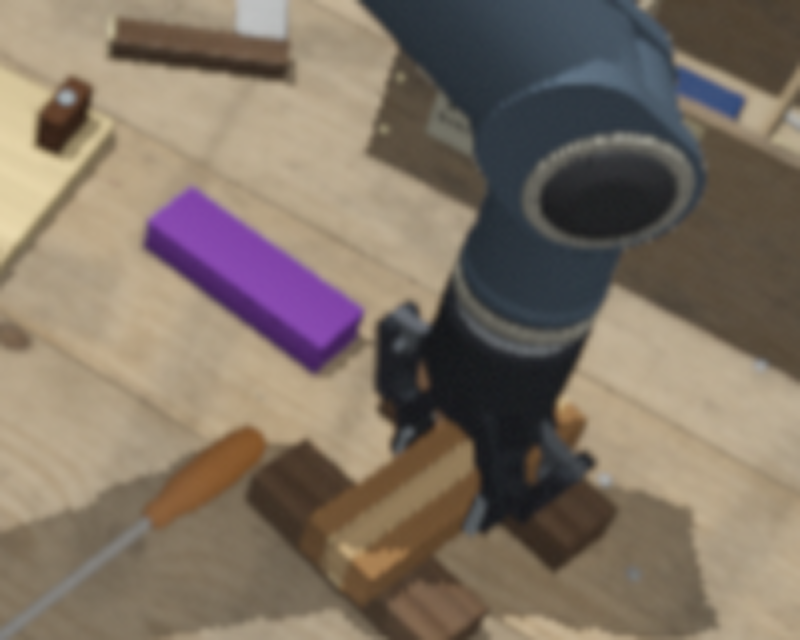

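Contact came at exactly the expected height (42.7 mm), and the blank rests across both bearers at crop (430,500). Next: release, back off and check.

Run:
```python
from g import *
robot.grip(.8,20); robot.sleep(.2); st("open")
p=robot.sense()["tcp_pos"]; robot.move_straight([p[0],p[1],.2],vel=.15)
robot.goto([.45,-.12,.3],[np.pi,0,np.pi]); st("away")
for n in("top","scene"):
    pic("e_"+n,n,(200,140,450,270) if n=="top" else None,3 if n=="top" else 1)
    f=dict(np.load(f"e_{n}.npz"));P=cloud(f);x,y,z=np.moveaxis(P,2,0)
    m=(abs(x-.48)<.13)&(abs(y+.413)<.1)&(z>.0535)&(z<.07)
    m=cv2.morphologyEx(m.astype(np.uint8),cv2.MORPH_OPEN,np.ones((2,2)))
    v,u=np.nonzero(m); w=onplane(f,np.c_[u,v],.06)
    print(n,"blank rect",cv2.minAreaRect(np.float32(w[:,:2])*1000),"z",np.median(z[m>0]))
    hsv=cv2.cvtColor(f["image"],cv2.COLOR_RGB2HSV)
```

```text
open t22.4 [ 0.4797 -0.412   0.0418] F [0.5 0.  0.5] op0.799 gf 0.0
away t24.8 [ 0.4501 -0.1211  0.2998] F [ 0.3 -0.4 -0.1] op0.800 gf 0.0
top blank rect ((478.66998291015625, -414.98779296875), (51.23700714111328, 182.09994506835938), 74.8829116821289) z 0.06019031243187478
scene blank rect ((477.9173583984375, -417.106689453125), (49.457088470458984, 185.63526916503906), 74.88445281982422) z 0.06054909749469739
```

View pics/e_top.png

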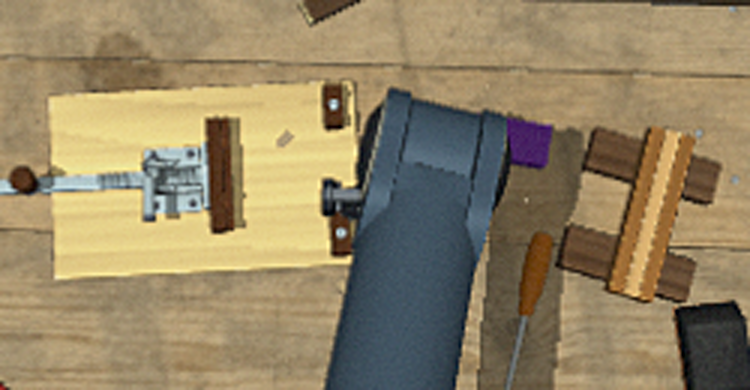

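The blank lies square across the middle of both bearers, with measured yaw equal to the target and the centre within about 4 mm. The clamp is open and the driver and other tools in view look undisturbed.

```bash
python3 -c "
from plant import robot
print(robot.close_job(), robot.sense()['t'])"
```

```text
the job is handed in; nothing more can be done
the job is handed in; nothing more can be done
```

I handed the job in after about 25 s of robot time (limit 61 s): the pawl is back on its stop, the bar is drawn fully back (60 mm), and the blank lies flat and square across the bearers, about 4 mm off centre by my measurement; no verdict was reported.

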